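# Hang the rubber stamps on the rack in order of size

## Robot

A 7-joint arm with a two-finger parallel gripper is mounted at the origin on a cart in front of the work surface, level with it; the furniture and walls round the work are solid. World frame = base frame: x ahead of the robot, y to its left, z up, the work surface at z = 0. Lengths are in m, angles in rad, forces in N, time in s.
With the tool pointing down it reaches from about 0.4 to 0.9 m from the base axis. Payload 5.6 kg.
Tool frame: the origin (TCP) lies at the very end of the fingers, on their centre line; the grasp point (between the pads) lies 19 mm behind it (grip_depth is the distance from the TCP to the grasp point, in m); y points along the fingers, z is the direction in which the jaws open and shut, and the axes are right-handed (so a half turn about y gives the same grasp; the last joint's range is limited). The gripper opens to 92 mm and grips with 3 to 60 N. Pads are 20 mm wide; open, the fingers measure 128 mm over their backs; the gripper's body (75 mm by 189 mm) begins 69 mm behind the grasp point.
Start: joints at [1.16, 0.468, -0.012, 1.603, 0.006, 1.071, -0.056], TCP at [0.234, -0.607, 0.215] pointing down, gripper open.
Joint ranges: [-2.53, 2.53], [-0.31, 2.02], [-1.57, 1.55], [0.28, 2.44], [-1.29, 4.43], [0.15, 1.84], [-2.92, 2.92]. Speed limits (rad/s): [2.57, 2.57, 3.14, 3.14, 3.14, 3.14, 3.14].

## Interface

Orientations are given as a rotation vector (axis times angle).
In Python, from station import state, camera, camera_model, sign_off, grip_depth gives the robot as it stands.
- The arm moves only by the tool step_arm, never from a script. Its argument "deltas" is a list of rows, each an object of numbers: "gripper": the opening, from 0 (shut) to 1 (fully open); "tx", "ty", "tz": the shift along the tool's x, y, z each as a share of 50 cm, from -1 to 1; "twist": the turn about the tool's y as a share of 30 degrees, from -1 to 1. A call has 1 to 20 rows; each row is the pose to reach, as a shift and turn from the pose commanded when the call began, along the tool's axes at that moment; what a row does not reach only later rows make up. A row lasts 1/10 s, in which the tool goes at most 50 mm and 8.59 degrees, less where a joint would pass 70% of its speed; a pose out of reach is approached as far as the arm can. A call with a number of a shift or a turn outside -1 to 1 is refused whole. A call with a gripper value outside its range is refused whole. The fingers move at their own pace and stop on an object; "grip_force" is the grip in N (left out, the last holds). Time passes only in rows, so rows that repeat a pose let the fingers close. It gives the time, the measured TCP pose, the force and the opening at its end, in the units of the state.
- state(): the state, without advancing time (a new reading comes with each control period).
- camera(name): name is "scene" or "top" or "wrist"; returns the picture (384x512x3 uint8, blue, green, red); there is no depth.
- camera_model(name): a dict with "fx", "fy", "cx", "cy" (pixels), "R" (3x3) and "t" (3): a world point X has camera coordinates R X + t. Camera axes: x right, y down, z forward; pixel columns grow to the right and rows downward; lengths in m; the calibration is good to about 2 mm. A picture is of the moment at which its call begins: read the wrist's pose just before it. camera_model takes no time and is no camera call; for the wrist camera it gives the pose at the moment of the call.
- sign_off(): hands the job in, once; it reports no verdict.
The state is a dict: "time": time; "q": joint angles; "qvel": joint speeds; "tau": joint torques, N m; "position": TCP position; "ee_rot": TCP orientation; "force": force on the tool from outside, world axes, zero at the start; "torque": the same for the moment, N m; "width": finger opening in m.
Only numpy, scipy, OpenCV 4.12 (cv2) and the standard library are available. Lean on these libraries where they do the work, as an engineer would, in place of code of your own. Each camera call takes 0.05 s, during which the arm holds its last target. There are 200 camera calls.

## Task

Tidy the four rubber stamps off the desk: hang each by its collar in its own wire hook of the stamp rack, in order of size along the rail, with the largest in the hook nearest the ink pad and the smallest at the far end. Do not knock any stamp over, leave the ink pad where it is, and let go of everything with the stamps hanging still and straight.

Things in the scene. Friction and masses are not known exactly. Their poses are not given: they have to be found in the camera images.
- stamp_largest: Largest of four rubber stamps, about 105 g, standing on the desk. Origin: centre of its underside, z up, y along the mount's long side. Wooden mount 72 x 52 mm, 0 to 16 mm up; black handle: round neck 10 mm thick from 16 to 60 mm, collar 36 mm across from 60 to 65 mm, knob 30 mm across from 65 to 99 mm (grip here; it narrows above 89 mm).
- stamp_large: Second largest of four rubber stamps, about 80 g, standing on the desk. Origin: centre of its underside, z up, y along the mount's long side. Wooden mount 61 x 44 mm, 0 to 16 mm up; black handle: round neck 10 mm thick from 16 to 60 mm, collar 36 mm across from 60 to 65 mm, knob 30 mm across from 65 to 99 mm (grip here; it narrows above 89 mm).
- stamp_medium: Second smallest of four rubber stamps, about 60 g, standing on the desk. Origin: centre of its underside, z up, y along the mount's long side. Wooden mount 50 x 37 mm, 0 to 16 mm up; black handle: round neck 10 mm thick from 16 to 60 mm, collar 36 mm across from 60 to 65 mm, knob 30 mm across from 65 to 99 mm (grip here; it narrows above 89 mm).
- stamp_small: Smallest of four rubber stamps, about 45 g, standing on the desk. Origin: centre of its underside, z up, y along the mount's long side. Wooden mount 40 x 30 mm, 0 to 16 mm up; black handle: round neck 10 mm thick from 16 to 60 mm, collar 36 mm across from 60 to 65 mm, knob 30 mm across from 65 to 99 mm (grip here; it narrows above 89 mm).
- hook_1: Wire fork at the left end (+y) of the fixed stamp rack. Origin: the seat midway between its two wires, level with their tops, 100 mm above the desk; y along the rail, z up, -x out of its open mouth, towards the robot. Gap 18 mm clear, flaring to 30 mm at the mouth. The neck goes in along +x, collar above the wires; lowered, the collar rests on them.
- hook_2: Wire fork second from the left (+y) of the fixed stamp rack. Origin: the seat midway between its two wires, level with their tops, 100 mm above the desk; y along the rail, z up, -x out of its open mouth, towards the robot. As hook_1. From 20 to 40 mm out the wires bend up, 9 mm at most, so that a collar cannot slide off; a cross wire closes the gap 12 mm behind the origin.
- hook_3: Wire fork third from the left of the fixed stamp rack. Origin: the seat midway between its two wires, level with their tops, 100 mm above the desk; y along the rail, z up, -x out of its open mouth, towards the robot. Made as hook_1. Hooks are about 76 mm apart, in one straight line and all facing alike. Rail 58 mm behind the origins; no part of the rack is over 10 mm above the seat.
- hook_4: Wire fork at the right end (-y) of the fixed stamp rack. Origin: the seat midway between its two wires, level with their tops, 100 mm above the desk; y along the rail, z up, -x out of its open mouth, towards the robot. Made as hook_1. The rack's foot plate, 8 mm thick, lies 10 to 95 mm behind the line of the hook origins; posts stand only beyond the outer hooks.
- ink_pad: Open ink pad: black case 112 x 76 mm, 15 mm high, blue felt, lid thrown back at its rear edge and rising to 85 mm. It lies beside the left or the right end of the rack, about 230 mm from the rack's middle; a roll of tape lies beside the other end. Origin: centre of its underside.
Things that resemble listed ones, but are neither listed nor needed, are in the scene too. What is shaped like the stamp_medium but yellow is not meant.

How it is judged:
At the end, for the whole second after the job is handed in: Each stamp hangs in its own hook: origin within 15 mm of the hook's in plan and 53 to 68 mm below it, within 0.15 rad of upright, slower than 0.02 m/s. From the ink pad's end of the rack outward: largest, second largest, second smallest, smallest (((y of ink_pad in the frame of hook_2 above 0 m and horizontal distance between stamp_largest and hook_1 below 0.015 m and z of stamp_largest in the frame of hook_1 between -0.068 and -0.053 m and horizontal distance between stamp_large and hook_2 below 0.015 m and z of stamp_large in the frame of hook_2 between -0.068 and -0.053 m and horizontal distance between stamp_medium and hook_3 below 0.015 m and z of stamp_medium in the frame of hook_3 between -0.068 and -0.053 m and horizontal distance between stamp_small and hook_4 below 0.015 m and z of stamp_small in the frame of hook_4 between -0.068 and -0.053 m) or (y of ink_pad in the frame of hook_2 below 0 m and horizontal distance between stamp_largest and hook_4 below 0.015 m and z of stamp_largest in the frame of hook_4 between -0.068 and -0.053 m and horizontal distance between stamp_large and hook_3 below 0.015 m and z of stamp_large in the frame of hook_3 between -0.068 and -0.053 m and horizontal distance between stamp_medium and hook_2 below 0.015 m and z of stamp_medium in the frame of hook_2 between -0.068 and -0.053 m and horizontal distance between stamp_small and hook_1 below 0.015 m and z of stamp_small in the frame of hook_1 between -0.068 and -0.053 m)) and angle between each of stamp_largest, stamp_large, stamp_medium, stamp_small's own z axis and vertical below 0.15 rad and linear speed of each of stamp_largest, stamp_large, stamp_medium, stamp_small below 0.02 m/s); the robot touches nothing.
It fails at once if a stamp is knocked over (leans more than 0.8 rad) (angle between any of stamp_largest, stamp_large, stamp_medium, stamp_small's own z axis and vertical above 0.8 rad).
It fails at once if the ink pad is pushed away (more than 20 mm) (distance of ink_pad from where it was at the start of the episode above 0.02 m).
It also fails if it takes over 112 s, if anything falls off the work surface, if the arm or the gripper's body presses on something with over 40 N, if the wrist force passes 120 N, or if a joint passes its speed limit or range.

## Working session

There is one attempt and no reset: what is moved stays moved. The work goes in short steps, Python scripts to look and compute and a tool call to move; the robot and the scene stay as the last step left them, time stands still between calls to the robot, and variables do not carry over. Pictures are saved under pics/ and viewed, about 12 in all and at most 16, crops included, and the job is handed in when it is done.

Besides the shell and the picture viewer there is one more tool, called as a command line: name --argument value ..., lists and objects as JSON in quotes. step_arm: Moves the arm, as the interface text tells. Its arguments: {"type":"object","properties":{"deltas":{"type":"array","items":{"type":"object","properties":{"gripper":{"type":"number"},"tx":{"type":"number","minimum":-1,"maximum":1},"ty":{"type":"number","minimum":-1,"maximum":1},"tz":{"type":"number","minimum":-1,"maximum":1},"twist":{"type":"number","minimum":-1,"maximum":1}}}},"grip_force":{"type":"number"}},"required":["deltas"]}

```bash
mkdir -p pics; ls
python3 - <<'E'
from station import *
import cv2,numpy as np
s=state();print(s['time'],s['position'],s['ee_rot'],s['width'],grip_depth)
for n in('scene','top'):
    m=camera_model(n);print(n,m)
    cv2.imwrite(f'pics/{n}0.png',cv2.resize(camera(n),(800,600),interpolation=cv2.INTER_CUBIC))
E
```

```text
pics
0.0 [ 0.23343645 -0.60601154  0.21362924] [-0.37631171  2.02263198 -2.01914164] 0.09202772319982133 0.0187
scene {'fx': 426.4095679883798, 'fy': 426.4095679883798, 'cx': 255.21567446948, 'cy': 188.72439737407845, 'R': array([[ 0.80632293, -0.5912943 , -0.01464158],
       [-0.27482028, -0.3526111 , -0.89450502],
       [ 0.52375294,  0.72528371, -0.44681808]]), 't': array([-0.35801691,  0.27892881,  0.63569376])}
top {'fx': 433.9212631022492, 'fy': 433.9212631022492, 'cx': 252.11192469337817, 'cy': 189.1084580683389, 'R': array([[ 0.02198636, -0.99949557, -0.02291735],
       [-0.99905061, -0.0211027 , -0.03811232],
       [ 0.03760948,  0.02373355, -0.99901063]]), 't': array([0.17020706, 0.53229617, 1.09153109])}
```

View pics/scene0.png

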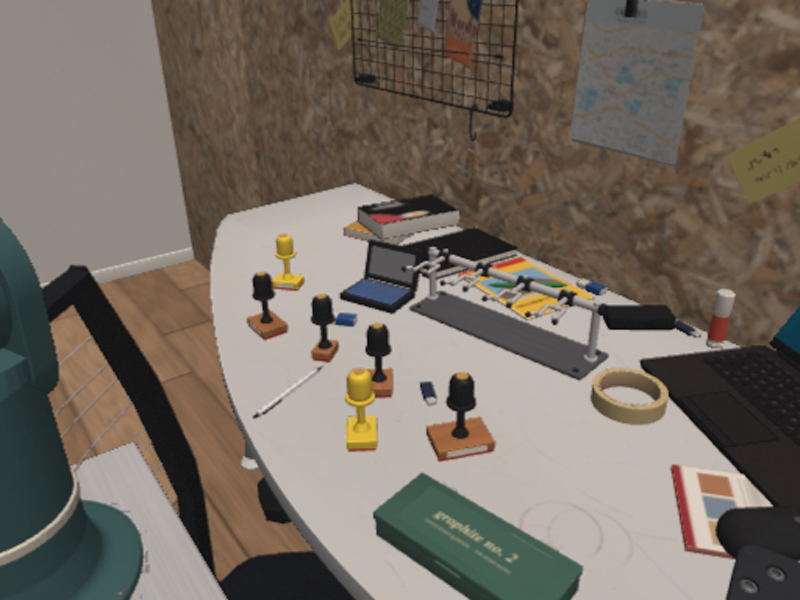

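View pics/top0.png

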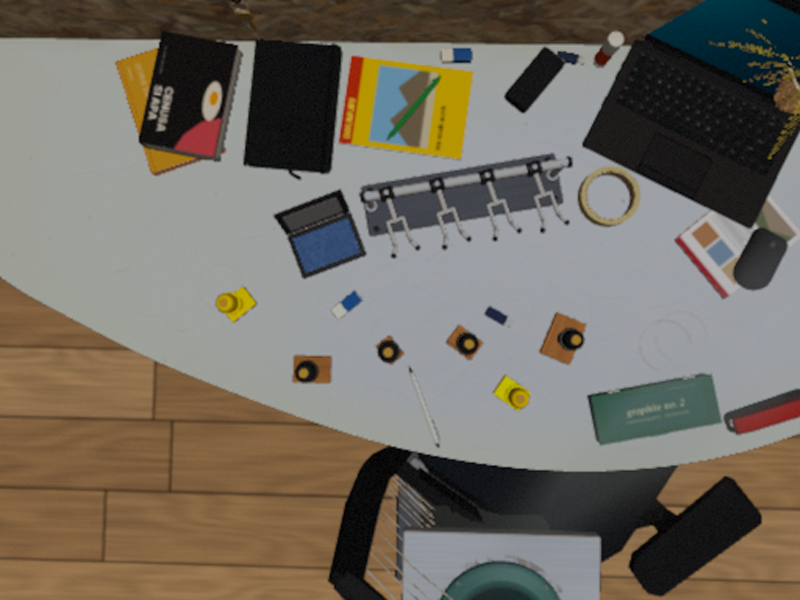

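The ink pad is at the left end of the rack (800x600 top view, around (322,235)), so the largest stamp goes to hook_1 and the smallest to hook_4. The black stamps are at (306,370), (389,351), (467,343) and (571,339). The yellow ones at (235,302) and (513,393) are decoys. I'll measure sizes next.

```bash
cat > h.py <<'E'
from station import *
import cv2,numpy as np
from scipy.spatial.transform import Rotation as Ro
def world(m,uv,z):
    uv=np.atleast_2d(uv).astype(float)
    d=np.c_[(uv[:,0]-m['cx'])/m['fx'],(uv[:,1]-m['cy'])/m['fy'],np.ones(len(uv))]@m['R']
    c=-m['R'].T@m['t']
    return c+d*((z-c[2])/d[:,2])[:,None]
def proj(m,X):
    p=np.atleast_2d(X)@m['R'].T+m['t']
    return np.c_[m['fx']*p[:,0]/p[:,2]+m['cx'],m['fy']*p[:,1]/p[:,2]+m['cy']]
E
python3 - <<'E'
from h import *
np.set_printoptions(precision=4,suppress=True)
m=camera_model('top');im=camera('top')
hsv=cv2.cvtColor(im,cv2.COLOR_BGR2HSV)
for n,(u,v) in dict(A=(306,370),B=(389,351),C=(467,343),D=(571,339)).items():
    u,v=int(u*.64),int(v*.64);r=26
    h=hsv[v-r:v+r,u-r:u+r]
    br=((h[...,0]<16)&(h[...,1]>110)&(h[...,2]>60)).astype(np.uint8)
    dk=(h[...,2]<60).astype(np.uint8)
    cc=cv2.connectedComponentsWithStats(dk)
    k=min(range(1,cc[0]),key=lambda i:np.hypot(*(cc[3][i]-r)) if cc[2][i][4]>30 else 99)
    # dark blob: knob/collar
    pts=np.argwhere((br>0)|(cc[1]==k))[:,::-1]+[u-r,v-r]
    pb=np.argwhere(br>0)[:,::-1]+[u-r,v-r]
    w=world(m,pb,0.016)[:,:2]
    rect=cv2.minAreaRect((w*1000).astype(np.float32))
    print(n,'knob px',cc[3][k]+[u-r,v-r],'area',cc[2][k][4],'knob@.075',world(m,cc[3][k]+[u-r,v-r],.080)[0],'mount',rect)
mw=camera_model('wrist');s=state();print('wrist cam pos',-mw['R'].T@mw['t'],mw['R'],mw['fx'],s['position'],Ro.from_rotvec(s['ee_rot']).as_matrix())
a=cv2.resize(im[85:175,170:390],None,fx=3.6,fy=3.6,interpolation=cv2.INTER_CUBIC)
b=cv2.resize(im[185:275,170:390],None,fx=3.6,fy=3.6,interpolation=cv2.INTER_CUBIC)
cv2.imwrite('pics/c1.png',cv2.resize(np.vstack([a[:300],b[:298]]),(792,598)))
E
```

```text
A knob px [196.5091 236.9727] area 110 knob@.075 [0.409  0.3101 0.08  ] mount ((393.63568115234375, 340.48504638671875), (59.9849853515625, 130.2569580078125), 25.926664352416992)
B knob px [248.2376 224.1485] area 101 knob@.075 [0.4423 0.1874 0.08  ] mount ((441.3593444824219, 187.33624267578125), (36.629119873046875, 27.238723754882812), 40.0574836730957)
C knob px [297.9352 219.2685] area 108 knob@.075 [0.4566 0.0696 0.08  ] mount ((455.97821044921875, 67.17146301269531), (47.72262191772461, 33.8289680480957), 54.291969299316406)
D knob px [363.621  216.6774] area 124 knob@.075 [ 0.4662 -0.0854  0.08  ] mount ((466.045166015625, -90.55339050292969), (50.908748626708984, 68.80543518066406), 68.0167007446289)
wrist cam pos [ 0.3125 -0.5753  0.384 ] [[ 0.3599 -0.933  -0.0021]
 [-0.8905 -0.3442  0.2976]
 [-0.2784 -0.1052 -0.9547]] 334.4099042476705 [ 0.2335 -0.6062  0.2139] [[-0.9331 -0.0006  0.3595]
 [-0.3595  0.0012 -0.9331]
 [ 0.0001 -1.     -0.0013]]
```

View pics/c1.png

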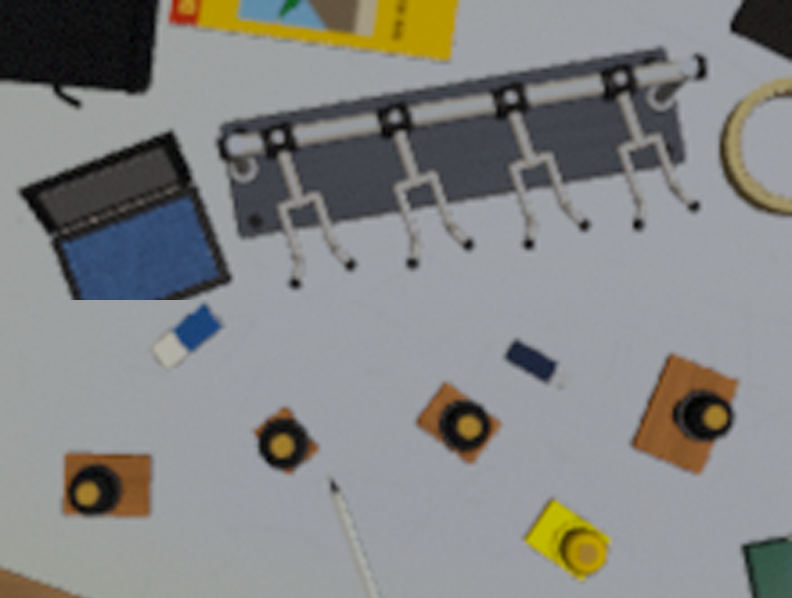

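The sizes are clear: D at (700,415) is the largest, A at (107,487) the second largest, C at (460,422) the medium and B at (285,442) the smallest. All four are black with brown mounts. Next I'll work out the hook poses from the fork corners and tips, and refine the stamps using their tan tops.

Run:
```python
from h import *
np.set_printoptions(precision=4,suppress=True)
m=camera_model('top');im=camera('top')
cr=np.array([[(283,207),(316,197)],[(401,188),(434,176)],[(516,168),(549,156)],[(625,148),(658,138)]]).mean(1)
ti=np.array([[(295,283),(350,264)],[(412,263),(468,244)],[(529,243),(585,225)],[(638,224),(694,206)]]).mean(1)
f=lambda p:p/3.6+[170-.36,85-.36]
C=world(m,f(cr),.0985);T=world(m,f(ti),.107)
print(C,T,np.linalg.norm(C-T,axis=1),np.linalg.norm(np.diff(C,axis=0),axis=1))
d=np.polyfit(C[:,1],C[:,0],1);d2=np.polyfit(T[:,1],T[:,0],1);print('rail slope',d,d2)
ax=(C-T)[:,:2].mean(0);print('axis yaw',np.degrees(np.arctan2(ax[1],ax[0])), 'rail-based',np.degrees(-np.arctan((d[0]+d2[0])/2)))
hsv=cv2.cvtColor(im,cv2.COLOR_BGR2HSV).astype(int)
for n,(u,v) in dict(A=(306,370),B=(389,351),C=(467,343),D=(571,339)).items():
    u,v=int(u*.64),int(v*.64);r=26
    h=hsv[v-r:v+r,u-r:u+r]
    br=((h[...,0]<16)&(h[...,1]>110)&(h[...,2]>60)).astype(np.uint8)
    dk=(h[...,2]<60).astype(np.uint8)
    c=cv2.connectedComponentsWithStats(dk)
    k=min(range(1,c[0]),key=lambda i:np.hypot(*(c[3][i]-r)) if c[2][i][4]>30 else 99)
    cnt=cv2.findContours((c[1]==k).astype(np.uint8),0,1)[0][0]
    fill=cv2.drawContours(np.zeros_like(dk),[cnt],-1,1,-1)
    tan=np.argwhere((fill>0)&(h[...,2]>75))[:,::-1].mean(0)+[u-r,v-r]
    c2=cv2.connectedComponentsWithStats(br);k2=min(range(1,c2[0]),key=lambda i:np.hypot(*(c2[3][i]-r)) if c2[2][i][4]>40 else 99)
    pb=np.argwhere(c2[1]==k2)[:,::-1]+[u-r,v-r]
    rect=cv2.minAreaRect((world(m,pb,.016)[:,:2]*1000).astype(np.float32))
    bx=cv2.boundingRect(cnt)
    print(n,'tan',tan,world(m,tan,.099)[0],'blobfill',world(m,np.argwhere(fill>0)[:,::-1].mean(0)+[u-r,v-r],.08)[0],'mount',rect)
```

```text
[[ 0.6392  0.1804  0.0985]
 [ 0.6537  0.1036  0.0985]
 [ 0.6682  0.029   0.0985]
 [ 0.6819 -0.0416  0.0985]] [[ 0.5917  0.1643  0.107 ]
 [ 0.6061  0.0886  0.107 ]
 [ 0.6202  0.0135  0.107 ]
 [ 0.6339 -0.0563  0.107 ]] [0.0509 0.0506 0.0511 0.051 ] [0.0781 0.076  0.0719]
rail slope [-0.1927  0.6738] [-0.1908  0.623 ]
axis yaw 17.770033803741487 rail-based 10.855146884198383
A tan [193.8108 238.2432] [0.4073 0.3135 0.099 ] blobfill [0.4082 0.3118 0.08  ] mount ((406.81817626953125, 312.1720886230469), (40.35575866699219, 58.46821975708008), 1.3275322914123535)
B tan [248. 225.] [0.4411 0.1873 0.099 ] blobfill [0.4415 0.1876 0.08  ] mount ((459.02069091796875, 192.06381225585938), (6.123782157897949, 13.497269630432129), 15.301095008850098)
C tan [299.8421 219.7895] [0.456  0.0668 0.099 ] blobfill [0.4563 0.0683 0.08  ] mount ((464.6494445800781, 78.84085083007812), (20.051191329956055, 33.84791946411133), 58.65110397338867)
D tan [368.1622 217.0811] [ 0.4659 -0.0914  0.099 ] blobfill [ 0.4661 -0.0881  0.08  ] mount ((466.045166015625, -90.55339050292969), (50.908748626708984, 68.80543518066406), 68.0167007446289)
```

step_arm --deltas '[{"tx": -0.55,"tz": -0.5,"gripper": 0.65},{"tx": -0.55,"tz": -0.5,"gripper": 0.65},{"tx": -0.55,"tz": -0.5,"gripper": 0.65},{"tx": -0.55,"tz": -0.5,"gripper": 0.65},{"tx": -0.55,"tz": -0.5,"gripper": 0.65},{"tx": -0.55,"tz": -0.5,"gripper": 0.65},{"tx": -0.55,"tz": -0.5,"gripper": 0.65},{"tx": -0.55,"tz": -0.5,"gripper": 0.65},{"tx": -0.55,"tz": -0.5,"gripper": 0.65},{"tx": -0.55,"tz": -0.5,"gripper": 0.65}]'

```text
invalid input
```

step_arm --deltas '[{"tx": -0.54,"ty": 0.04,"tz": -0.46,"twist": 0.1},{"tx": -0.54,"ty": 0.04,"tz": -0.46,"twist": 0.1},{"tx": -0.54,"ty": 0.04,"tz": -0.46,"twist": 0.1},{"tx": -0.54,"ty": 0.04,"tz": -0.46,"twist": 0.1},{"tx": -0.54,"ty": 0.04,"tz": -0.46,"twist": 0.1},{"tx": -0.54,"ty": 0.04,"tz": -0.46,"twist": 0.1},{"tx": -0.54,"ty": 0.04,"tz": -0.46,"twist": 0.1},{"tx": -0.54,"ty": 0.04,"tz": -0.46,"twist": 0.1},{"tx": -0.54,"ty": 0.04,"tz": -0.46,"twist": 0.1},{"tx": -0.54,"ty": 0.04,"tz": -0.46,"twist": 0.1},{"tx": -0.54,"ty": 0.04,"tz": -0.46,"twist": 0.1},{"tx": -0.54,"ty": 0.04,"tz": -0.46,"twist": 0.1}]'

```text
invalid input
```

Run:
```python
from h import *
np.set_printoptions(precision=4,suppress=True)
s=state();m=camera_model('wrist');im=camera('wrist')
np.savez('w1.npz',im=im,**m)
R=Ro.from_rotvec(s['ee_rot']).as_matrix();print(s['time'],s['position'],np.degrees(np.arctan2(-R[1,0],-R[0,0])),s['width'],s['force'])
cv2.imwrite('pics/w1.png',cv2.resize(im,(800,600),interpolation=cv2.INTER_CUBIC))
```

```text
0.2 [ 0.2335 -0.6062  0.214 ] 21.066935748688632 0.09198854691060708 [ 0.929  -0.4005 -0.3111]
```

View pics/w1.png

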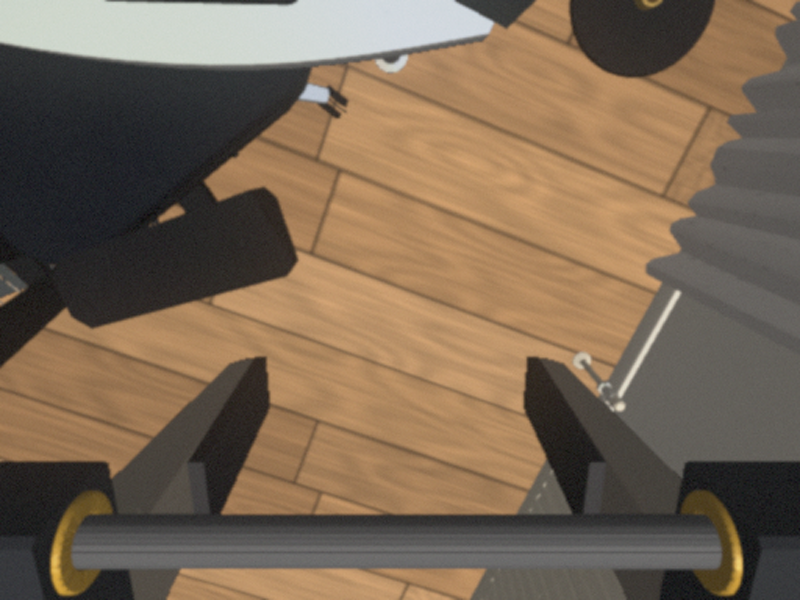

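The wrist view shows the floor and the fingers, because both moves were refused and the arm hasn't moved. I'll send complete rows.

step_arm --deltas '[{"tx": -0.55,"ty": 0,"tz": -0.5,"twist": 0,"gripper": 0.65},{"tx": -0.55,"ty": 0,"tz": -0.5,"twist": 0,"gripper": 0.65},{"tx": -0.55,"ty": 0,"tz": -0.5,"twist": 0,"gripper": 0.65},{"tx": -0.55,"ty": 0,"tz": -0.5,"twist": 0,"gripper": 0.65},{"tx": -0.55,"ty": 0,"tz": -0.5,"twist": 0,"gripper": 0.65},{"tx": -0.55,"ty": 0,"tz": -0.5,"twist": 0,"gripper": 0.65},{"tx": -0.55,"ty": 0,"tz": -0.5,"twist": 0,"gripper": 0.65},{"tx": -0.55,"ty": 0,"tz": -0.5,"twist": 0,"gripper": 0.65},{"tx": -0.55,"ty": 0,"tz": -0.5,"twist": 0,"gripper": 0.65},{"tx": -0.55,"ty": 0,"tz": -0.5,"twist": 0,"gripper": 0.65}]' --grip_force 15

```text
time: 1.25
position: [0.4003, -0.2748, 0.2147]
ee_rot: [-0.376, 2.02, -2.021]
force: [0.2, -0.0, -0.1]
width: 0.0599
```

step_arm --deltas '[{"tx": -0.54,"ty": 0.05,"tz": -0.46,"twist": 0.11,"gripper": 0.65},{"tx": -0.54,"ty": 0.05,"tz": -0.46,"twist": 0.11,"gripper": 0.65},{"tx": -0.54,"ty": 0.05,"tz": -0.46,"twist": 0.11,"gripper": 0.65},{"tx": -0.54,"ty": 0.05,"tz": -0.46,"twist": 0.11,"gripper": 0.65},{"tx": -0.54,"ty": 0.05,"tz": -0.46,"twist": 0.11,"gripper": 0.65},{"tx": -0.54,"ty": 0.05,"tz": -0.46,"twist": 0.11,"gripper": 0.65},{"tx": -0.54,"ty": 0.05,"tz": -0.46,"twist": 0.11,"gripper": 0.65},{"tx": -0.54,"ty": 0.05,"tz": -0.46,"twist": 0.11,"gripper": 0.65},{"tx": -0.54,"ty": 0.05,"tz": -0.46,"twist": 0.11,"gripper": 0.65},{"tx": -0.54,"ty": 0.05,"tz": -0.46,"twist": 0.11,"gripper": 0.65}]'

```text
time: 2.25
position: [0.5694, 0.0343, 0.1891]
ee_rot: [-0.319, 2.055, -2.058]
force: [0.6, -0.6, 0.2]
width: 0.0595
```

Run:
```python
from h import *
np.set_printoptions(precision=4,suppress=True)
s=state();m=camera_model('wrist');im=camera('wrist')
np.savez('w1.npz',im=im,**m)
R=Ro.from_rotvec(s['ee_rot']).as_matrix();print(s['time'],s['position'],np.degrees(np.arctan2(-R[1,0],-R[0,0])),s['width'],s['force'])
cv2.imwrite('pics/w2.png',cv2.resize(im,(800,600),interpolation=cv2.INTER_CUBIC))
```

```text
2.25 [0.5694 0.0343 0.1891] 17.569030342858543 0.059507764644107286 [ 0.5934 -0.5866  0.2323]
```

View pics/w2.png

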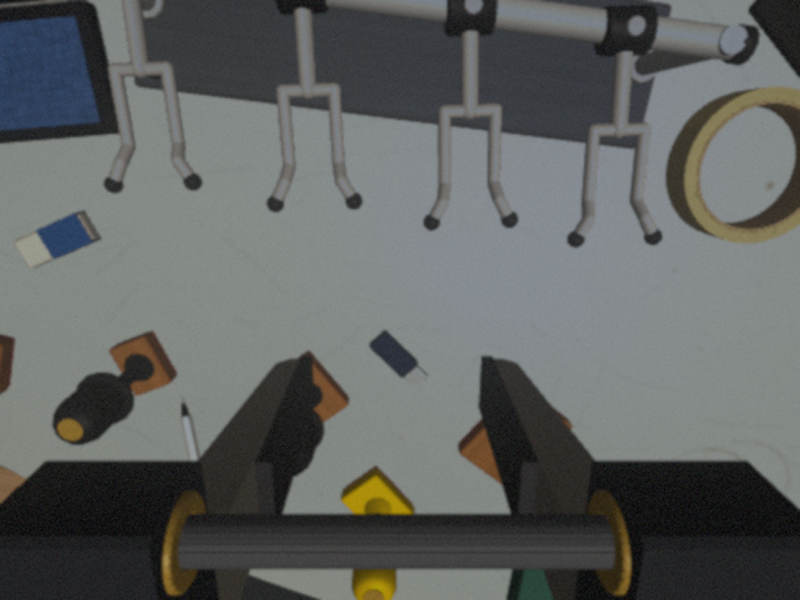

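The view shows all four forks, with cross-wire midpoints near (141,69), (309,90), (471,110) and (621,129), and tips about 110 px below each.

Run:
```python
from h import *
np.set_printoptions(precision=4,suppress=True)
m=np.load('w1.npz')
# wire centreline is below the tops (100 mm)
cr=np.array([(141,69),(309,90.5),(471.5,110),(621,129)])*.64-.18
ti=np.array([(153.5,183.5),(314.5,202.5),(471,220.5),(614.5,238)])*.64-.18
C=world(m,cr,.098)[:,:2];T=world(m,ti,.1065)[:,:2]
print(C,T,np.linalg.norm(C-T,axis=1),np.linalg.norm(np.diff(C,axis=0),axis=1))
ax=(C-T);print('yaw each',np.degrees(np.arctan2(ax[:,1],ax[:,0])))
y=np.arctan2(*ax.mean(0)[::-1]);a=np.array([np.cos(y),np.sin(y)])
for n,P in(('C',C-.012*a),('T',T+.039*a)):
    p=np.polyfit(np.arange(4),P,1);print(n,'yaw',np.degrees(y),'start/step',p,np.linalg.norm(p[0]),'line dir',np.degrees(np.arctan2(-p[0][0]*-1,-p[0][1])));print(P)
```

```text
[[ 0.6421  0.1814]
 [ 0.6565  0.1053]
 [ 0.6714  0.0302]
 [ 0.6849 -0.0405]] [[ 0.5943  0.1636]
 [ 0.6087  0.0886]
 [ 0.6232  0.0141]
 [ 0.6364 -0.0557]] [0.051  0.0507 0.0507 0.0508] [0.0774 0.0765 0.072 ]
yaw each [20.3427 19.2455 18.4679 17.4419]
C yaw 18.875774397227577 start/step [[ 0.0143 -0.0741]
 [ 0.6309  0.1763]] 0.07543007353013254 line dir 10.94193759123872
[[ 0.6307  0.1775]
 [ 0.6452  0.1014]
 [ 0.66    0.0263]
 [ 0.6735 -0.0444]]
T yaw 18.875774397227577 start/step [[ 0.0141 -0.0732]
 [ 0.6314  0.1752]] 0.07458933732699996 line dir 10.89103188533874
[[ 0.6312  0.1763]
 [ 0.6456  0.1012]
 [ 0.6601  0.0268]
 [ 0.6733 -0.0431]]
```

```bash
cat >> h.py <<'E'
def go(x,y,z,yaw,s=None,R=None):
    s=state();R=Ro.from_rotvec(s['ee_rot']).as_matrix()
    cur=np.degrees(np.arctan2(-R[1,0],-R[0,0]))
    d=R.T@(np.array([x,y,z])-s['position'])/.5
    print(f"t={s['time']:.2f} now {np.round(s['position'],4)} yaw {cur:.1f} w {s['width']:.4f} | tx {d[0]:.4f} ty {d[1]:.4f} tz {d[2]:.4f} twist {(cur-yaw)/30:.3f} rows {np.linalg.norm(d)*10:.1f}")
HK={1:(.629,.177),2:(.644,.1006),3:(.6585,.026),4:(.672,-.0446)}
FY=np.radians(18)
def out(h,d): return HK[h][0]-d*np.cos(FY),HK[h][1]-d*np.sin(FY)
E
python3 -c "
from h import *
go(.466,-.091,.13,-12)"
```

```text
t=2.30 now [0.5693 0.0341 0.1893] yaw 17.5 w 0.0595 | tx 0.2723 ty 0.1192 tz 0.1762 twist 0.985 rows 3.5
```

step_arm --deltas '[{"tx": 0.272,"ty": 0.1,"tz": 0.176,"twist": 0.985,"gripper": 0.65},{"tx": 0.272,"ty": 0.1,"tz": 0.176,"twist": 0.985,"gripper": 0.65},{"tx": 0.272,"ty": 0.1,"tz": 0.176,"twist": 0.985,"gripper": 0.65},{"tx": 0.272,"ty": 0.1,"tz": 0.176,"twist": 0.985,"gripper": 0.65},{"tx": 0.272,"ty": 0.1,"tz": 0.176,"twist": 0.985,"gripper": 0.65},{"tx": 0.272,"ty": 0.1,"tz": 0.176,"twist": 0.985,"gripper": 0.65},{"tx": 0.272,"ty": 0.16,"tz": 0.176,"twist": 0.985,"gripper": 0.65},{"tx": 0.272,"ty": 0.2,"tz": 0.176,"twist": 0.985,"gripper": 0.65},{"tx": 0.272,"ty": 0.23,"tz": 0.176,"twist": 0.985,"gripper": 0.65},{"tx": 0.272,"ty": 0.241,"tz": 0.176,"twist": 0.985,"gripper": 0.65},{"tx": 0.272,"ty": 0.241,"tz": 0.176,"twist": 0.985,"gripper": 0.65},{"tx": 0.272,"ty": 0.241,"tz": 0.176,"twist": 0.985,"gripper": 0.65}]'

```text
time: 3.5
position: [0.4682, -0.0875, 0.0698]
ee_rot: [-0.218, -2.115, 2.114]
force: [-0.6, -0.1, -0.1]
width: 0.0596
```

```bash
python3 -c "
from h import *
go(.466,-.091,.068,-12)
cv2.imwrite('pics/w3.png',camera('wrist'))"
```

```text
t=3.50 now [ 0.4682 -0.0875  0.0698] yaw -11.7 w 0.0596 | tx 0.0028 ty 0.0036 tz 0.0077 twist 0.010 rows 0.1
```

View pics/w3.png

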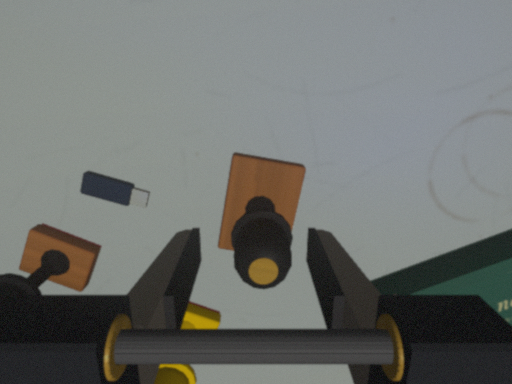

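The largest stamp's knob is at (262,255), between the fingertips at (200,235) and (308,235). I'll nudge the arm about 4 mm, close, and lift.

step_arm --deltas '[{"tx": 0.003,"ty": 0.003,"tz": 0.008,"twist": 0,"gripper": 0.65},{"tx": 0.003,"ty": 0.003,"tz": 0.008,"twist": 0,"gripper": 0.4},{"tx": 0.003,"ty": 0.003,"tz": 0.008,"twist": 0,"gripper": 0.3},{"tx": 0.003,"ty": 0.003,"tz": 0.008,"twist": 0,"gripper": 0.2},{"tx": 0.003,"ty": 0.003,"tz": 0.008,"twist": 0,"gripper": 0.2},{"tx": 0.003,"ty": 0.003,"tz": 0.008,"twist": 0,"gripper": 0.2},{"tx": 0.003,"ty": 0.003,"tz": 0.008,"twist": 0,"gripper": 0.2},{"tx": 0.003,"ty": 0.003,"tz": 0.008,"twist": 0,"gripper": 0.2}]' --grip_force 20

```text
time: 4.35
position: [0.4648, -0.0916, 0.0676]
ee_rot: [-0.218, -2.113, 2.113]
force: [-0.8, 0.0, 1.0]
width: 0.0288
```

```bash
python3 -c "
from h import *
go(*out(1,.11),.19,18)"
```

```text
t=4.35 now [ 0.4648 -0.0916  0.0676] yaw -11.8 w 0.0288 | tx -0.0209 ty -0.2447 tz -0.4836 twist -0.992 rows 5.4
```

step_arm --deltas '[{"tx": 0,"ty": -0.1,"tz": 0,"twist": 0,"gripper": 0.2},{"tx": 0,"ty": -0.2,"tz": 0,"twist": 0,"gripper": 0.2},{"tx": 0,"ty": -0.265,"tz": 0,"twist": 0,"gripper": 0.2},{"tx": 0,"ty": -0.265,"tz": -0.08,"twist": -0.25,"gripper": 0.2},{"tx": -0.02,"ty": -0.265,"tz": -0.16,"twist": -0.5,"gripper": 0.2},{"tx": -0.02,"ty": -0.265,"tz": -0.24,"twist": -0.75,"gripper": 0.2},{"tx": -0.02,"ty": -0.265,"tz": -0.32,"twist": -0.99,"gripper": 0.2},{"tx": -0.02,"ty": -0.265,"tz": -0.4,"twist": -0.99,"gripper": 0.2},{"tx": -0.02,"ty": -0.265,"tz": -0.46,"twist": -0.99,"gripper": 0.2},{"tx": -0.02,"ty": -0.265,"tz": -0.484,"twist": -0.99,"gripper": 0.2},{"tx": -0.02,"ty": -0.265,"tz": -0.484,"twist": -0.99,"gripper": 0.2},{"tx": -0.02,"ty": -0.265,"tz": -0.484,"twist": -0.99,"gripper": 0.2},{"tx": -0.02,"ty": -0.265,"tz": -0.484,"twist": -0.99,"gripper": 0.2}]'

```text
time: 5.65
position: [0.5239, 0.141, 0.1998]
ee_rot: [-0.322, 2.053, -2.056]
force: [0.6, 0.2, -0.8]
width: 0.0292
```

```bash
python3 -c "
from h import *
go(*out(1,.065),.127,18);go(*out(1,.002),.127,18)
cv2.imwrite('pics/w4.png',camera('wrist'))"
```

```text
t=5.65 now [0.5239 0.141  0.1998] yaw 17.8 w 0.0292 | tx -0.0923 ty 0.1456 tz -0.0041 twist -0.008 rows 1.7
t=5.65 now [0.5239 0.141  0.1998] yaw 17.8 w 0.0292 | tx -0.2183 ty 0.1455 tz -0.0046 twist -0.008 rows 2.6
```

View pics/w4.png

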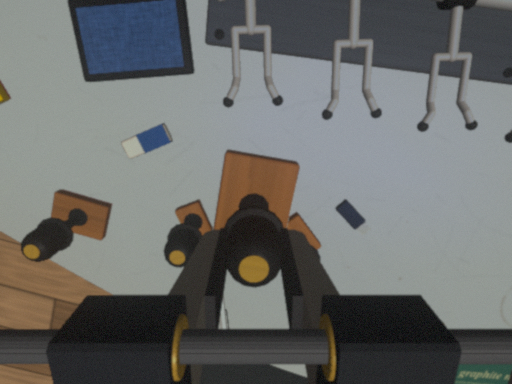

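The stamp is held straight. Hook_1's tips are at (228,101) and (278,99), in line with the knob at (254,268). I'll cross-check the lateral offset.

```bash
python3 -c "
from h import *
m=camera_model('wrist')
C=world(m,[(252,29),(353,44),(452,57)],.098)[:,:2];T=world(m,[(253,100),(352,113.5),(447,125)],.1065)[:,:2]
a=C-T
print(C,T,np.degrees(np.arctan2(a[:,1],a[:,0])))
u=np.array([np.cos(FY),np.sin(FY)]);print('origins C',C-.012*u,'T',T+.039*u)
"
```

```text
[[0.64269031 0.18109599]
 [0.65607344 0.1058775 ]
 [0.67059836 0.03088905]] [[0.59486254 0.16498396]
 [0.60859231 0.08930463]
 [0.62308242 0.01550655]] [18.61743497 19.24109119 17.93849666]
origins C [[0.63127763 0.17738778]
 [0.64466076 0.1021693 ]
 [0.65918568 0.02718084]] T [[0.63195374 0.17703562]
 [0.64568352 0.10135629]
 [0.66017362 0.02755821]]
```

step_arm --deltas '[{"tx": 0,"ty": 0.08,"tz": -0.004,"twist": -0.01,"gripper": 0.2},{"tx": 0,"ty": 0.146,"tz": -0.004,"twist": -0.01,"gripper": 0.2},{"tx": 0,"ty": 0.146,"tz": -0.004,"twist": -0.01,"gripper": 0.2},{"tx": -0.05,"ty": 0.146,"tz": -0.004,"twist": -0.01,"gripper": 0.2},{"tx": -0.09,"ty": 0.146,"tz": -0.004,"twist": -0.01,"gripper": 0.2},{"tx": -0.13,"ty": 0.146,"tz": -0.004,"twist": -0.01,"gripper": 0.2},{"tx": -0.17,"ty": 0.146,"tz": -0.004,"twist": -0.01,"gripper": 0.2},{"tx": -0.2,"ty": 0.146,"tz": -0.004,"twist": -0.01,"gripper": 0.2},{"tx": -0.219,"ty": 0.146,"tz": -0.004,"twist": -0.01,"gripper": 0.2},{"tx": -0.219,"ty": 0.146,"tz": -0.004,"twist": -0.01,"gripper": 0.2},{"tx": -0.219,"ty": 0.146,"tz": -0.004,"twist": -0.01,"gripper": 0.2},{"tx": -0.219,"ty": 0.146,"tz": -0.004,"twist": -0.01,"gripper": 0.2}]'

```text
time: 6.9
position: [0.6269, 0.1784, 0.1274]
ee_rot: [-0.329, 2.05, -2.05]
force: [0.2, 0.1, -1.5]
width: 0.0287
```

```bash
sed -i 's/^HK=.*/HK={1:(.6305,.1772),2:(.645,.1013),3:(.6595,.0267),4:(.673,-.0442)}/' h.py; python3 -c "
from h import *
print(state()['force'])
go(*out(1,.003),.1085,18)
cv2.imwrite('pics/w5.png',cv2.resize(camera('scene')[130:290,230:430],None,fx=3,fy=3,interpolation=cv2.INTER_CUBIC))"
```

```text
[ 0.21068906  0.08252982 -1.4506682 ]
t=6.90 now [0.6269 0.1784 0.1274] yaw 18.2 w 0.0287 | tx -0.0001 ty 0.0378 tz 0.0046 twist 0.007 rows 0.4
```

View pics/w5.png

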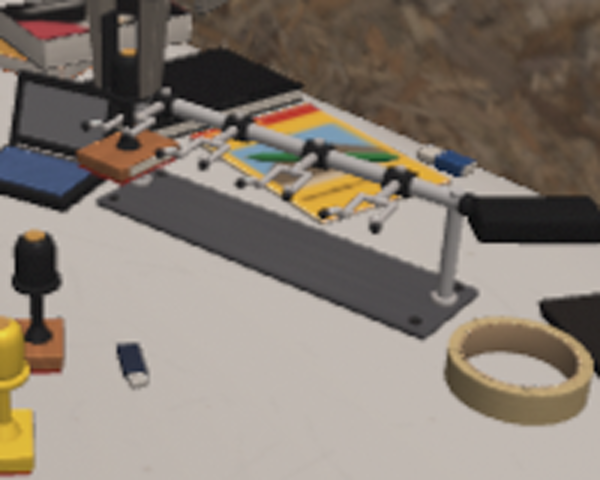

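The neck sits between hook_1's wires, with the mount below and the collar above, and there's no side force. I'll lower it, let go, and rise.

step_arm --deltas '[{"tx": 0,"ty": 0.015,"tz": 0.003,"twist": 0,"gripper": 0.2},{"tx": 0,"ty": 0.028,"tz": 0.003,"twist": 0,"gripper": 0.2},{"tx": 0,"ty": 0.038,"tz": 0.003,"twist": 0,"gripper": 0.2},{"tx": 0,"ty": 0.038,"tz": 0.003,"twist": 0,"gripper": 0.2},{"tx": 0,"ty": 0.038,"tz": 0.003,"twist": 0,"gripper": 0.2},{"tx": 0,"ty": 0.038,"tz": 0.003,"twist": 0,"gripper": 0.38},{"tx": 0,"ty": 0.038,"tz": 0.003,"twist": 0,"gripper": 0.5},{"tx": 0,"ty": 0.038,"tz": 0.003,"twist": 0,"gripper": 0.55},{"tx": 0,"ty": 0.038,"tz": 0.003,"twist": 0,"gripper": 0.55},{"tx": 0,"ty": 0.038,"tz": 0.003,"twist": 0,"gripper": 0.55},{"tx": 0,"ty": 0,"tz": 0.003,"twist": 0,"gripper": 0.55},{"tx": 0,"ty": -0.06,"tz": 0.003,"twist": 0,"gripper": 0.55},{"tx": 0,"ty": -0.14,"tz": 0.003,"twist": 0,"gripper": 0.6},{"tx": 0,"ty": -0.14,"tz": 0.003,"twist": 0,"gripper": 0.6}]'

```text
time: 8.35
position: [0.6312, 0.179, 0.2032]
ee_rot: [-0.317, 2.047, -2.044]
force: [-0.3, -0.2, 0.9]
width: 0.0553
```

```bash
python3 -c "
from h import *
print(state()['force'])
go(.407,.313,.14,3)
cv2.imwrite('pics/w6.png',camera('wrist'))"
```

```text
[-0.26327715 -0.24957324  0.88519447]
t=8.35 now [0.6312 0.179  0.2032] yaw 18.2 w 0.0553 | tx 0.3434 ty 0.1227 tz -0.3949 twist 0.507 rows 5.4
```

View pics/w6.png

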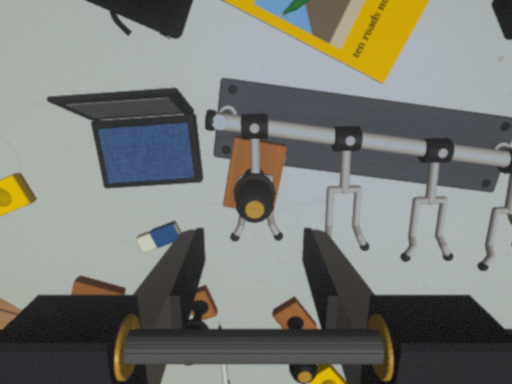

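The largest stamp hangs straight in hook_1, with its knob at (255,208). Next is stamp_large (A).

step_arm --deltas '[{"tx": 0.343,"ty": 0,"tz": -0.394,"twist": 0.5,"gripper": 0.65},{"tx": 0.343,"ty": 0,"tz": -0.394,"twist": 0.5,"gripper": 0.65},{"tx": 0.343,"ty": 0.1,"tz": -0.394,"twist": 0.5,"gripper": 0.65},{"tx": 0.343,"ty": 0.1,"tz": -0.394,"twist": 0.5,"gripper": 0.65},{"tx": 0.343,"ty": 0.1,"tz": -0.394,"twist": 0.5,"gripper": 0.65},{"tx": 0.343,"ty": 0.1,"tz": -0.394,"twist": 0.5,"gripper": 0.65},{"tx": 0.343,"ty": 0.1,"tz": -0.394,"twist": 0.5,"gripper": 0.65},{"tx": 0.343,"ty": 0.1,"tz": -0.394,"twist": 0.5,"gripper": 0.65},{"tx": 0.343,"ty": 0.1,"tz": -0.394,"twist": 0.5,"gripper": 0.65}]'

```text
time: 9.3
position: [0.4051, 0.3099, 0.1471]
ee_rot: [-0.058, 2.194, -2.194]
force: [-0.2, 0.7, -0.3]
width: 0.0595
```

```bash
python3 -c "
from h import *
go(.407,.313,.068,3)"
```

```text
t=9.30 now [0.4051 0.3099 0.1471] yaw 3.1 w 0.0595 | tx -0.0040 ty 0.1581 tz -0.0060 twist 0.002 rows 1.6
```

step_arm --deltas '[{"tx": -0.004,"ty": 0.06,"tz": -0.006,"twist": 0,"gripper": 0.65},{"tx": -0.004,"ty": 0.12,"tz": -0.006,"twist": 0,"gripper": 0.65},{"tx": -0.004,"ty": 0.15,"tz": -0.006,"twist": 0,"gripper": 0.65},{"tx": -0.004,"ty": 0.158,"tz": -0.006,"twist": 0,"gripper": 0.65},{"tx": -0.004,"ty": 0.158,"tz": -0.006,"twist": 0,"gripper": 0.65},{"tx": -0.004,"ty": 0.158,"tz": -0.006,"twist": 0,"gripper": 0.4},{"tx": -0.004,"ty": 0.158,"tz": -0.006,"twist": 0,"gripper": 0.3},{"tx": -0.004,"ty": 0.158,"tz": -0.006,"twist": 0,"gripper": 0.2},{"tx": -0.004,"ty": 0.158,"tz": -0.006,"twist": 0,"gripper": 0.2},{"tx": -0.004,"ty": 0.158,"tz": -0.006,"twist": 0,"gripper": 0.2},{"tx": -0.004,"ty": 0.158,"tz": -0.006,"twist": 0,"gripper": 0.2},{"tx": -0.004,"ty": 0.158,"tz": -0.006,"twist": 0,"gripper": 0.2}]'

```text
time: 10.5
position: [0.4057, 0.314, 0.0685]
ee_rot: [-0.061, 2.193, -2.193]
force: [-0.6, -1.3, 5.7]
width: 0.0289
```

```bash
python3 -c "
from h import *
go(*out(2,.11),.2,18)
cv2.imwrite('pics/w7.png',camera('wrist'))"
```

```text
t=10.50 now [0.4057 0.314  0.0685] yaw 3.2 w 0.0289 | tx -0.2415 ty -0.2627 tz 0.5077 twist -0.493 rows 6.2
```

View pics/w7.png

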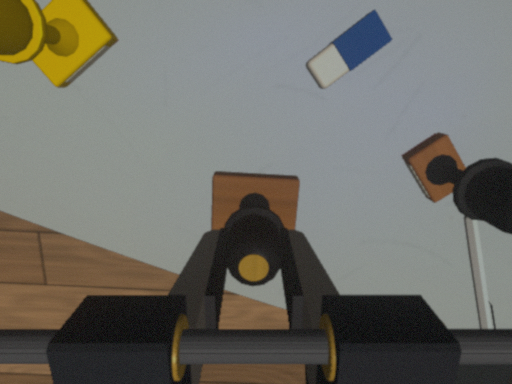

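stamp_large is gripped upright, with its knob at (254,267). I'll lift it and carry it to hook_2.

step_arm --deltas '[{"tx": 0,"ty": -0.1,"tz": 0,"twist": 0,"gripper": 0.2},{"tx": 0,"ty": -0.2,"tz": 0,"twist": 0,"gripper": 0.2},{"tx": 0,"ty": -0.263,"tz": 0,"twist": 0,"gripper": 0.2},{"tx": -0.04,"ty": -0.263,"tz": 0.08,"twist": -0.16,"gripper": 0.2},{"tx": -0.08,"ty": -0.263,"tz": 0.16,"twist": -0.32,"gripper": 0.2},{"tx": -0.12,"ty": -0.263,"tz": 0.24,"twist": -0.49,"gripper": 0.2},{"tx": -0.16,"ty": -0.263,"tz": 0.32,"twist": -0.49,"gripper": 0.2},{"tx": -0.2,"ty": -0.263,"tz": 0.4,"twist": -0.49,"gripper": 0.2},{"tx": -0.235,"ty": -0.263,"tz": 0.47,"twist": -0.49,"gripper": 0.2},{"tx": -0.241,"ty": -0.263,"tz": 0.507,"twist": -0.49,"gripper": 0.2},{"tx": -0.241,"ty": -0.263,"tz": 0.507,"twist": -0.49,"gripper": 0.2},{"tx": -0.241,"ty": -0.263,"tz": 0.507,"twist": -0.49,"gripper": 0.2},{"tx": -0.241,"ty": -0.263,"tz": 0.507,"twist": -0.49,"gripper": 0.2}]'

```text
time: 11.85
position: [0.5392, 0.0697, 0.1994]
ee_rot: [-0.327, 2.052, -2.05]
force: [0.2, 1.4, -0.6]
width: 0.029
```

```bash
python3 -c "
from h import *
go(*out(2,.11),.128,18.3);go(*out(2,.003),.128,18.3)"
```

```text
t=11.85 now [0.5392 0.0697 0.1994] yaw 18.1 w 0.0290 | tx -0.0009 ty 0.1429 tz 0.0054 twist -0.007 rows 1.4
t=11.85 now [0.5392 0.0697 0.1994] yaw 18.1 w 0.0290 | tx -0.2149 ty 0.1428 tz 0.0056 twist -0.007 rows 2.6
```

step_arm --deltas '[{"tx": 0,"ty": 0.08,"tz": 0.004,"twist": -0.01,"gripper": 0.2},{"tx": 0,"ty": 0.143,"tz": 0.004,"twist": -0.01,"gripper": 0.2},{"tx": 0,"ty": 0.143,"tz": 0.004,"twist": -0.01,"gripper": 0.2},{"tx": -0.05,"ty": 0.143,"tz": 0.004,"twist": -0.01,"gripper": 0.2},{"tx": -0.09,"ty": 0.143,"tz": 0.004,"twist": -0.01,"gripper": 0.2},{"tx": -0.13,"ty": 0.143,"tz": 0.004,"twist": -0.01,"gripper": 0.2},{"tx": -0.17,"ty": 0.143,"tz": 0.004,"twist": -0.01,"gripper": 0.2},{"tx": -0.2,"ty": 0.143,"tz": 0.004,"twist": -0.01,"gripper": 0.2},{"tx": -0.215,"ty": 0.143,"tz": 0.004,"twist": -0.01,"gripper": 0.2},{"tx": -0.215,"ty": 0.143,"tz": 0.004,"twist": -0.01,"gripper": 0.2},{"tx": -0.215,"ty": 0.143,"tz": 0.004,"twist": -0.01,"gripper": 0.2},{"tx": -0.215,"ty": 0.143,"tz": 0.004,"twist": -0.01,"gripper": 0.2}]'

```text
time: 13.05
position: [0.6421, 0.0987, 0.1284]
ee_rot: [-0.329, 2.05, -2.05]
force: [-0.2, -0.2, -1.0]
width: 0.0293
```

```bash
python3 -c "
from h import *
print(state()['force'])
go(*out(2,.003),.109,18.3)"
```

```text
[-0.20027279 -0.21119947 -0.96050478]
t=13.05 now [0.6421 0.0987 0.1284] yaw 18.2 w 0.0293 | tx -0.0012 ty 0.0387 tz -0.0031 twist -0.003 rows 0.4
```

step_arm --deltas '[{"tx": 0,"ty": 0.015,"tz": -0.003,"twist": 0,"gripper": 0.2},{"tx": 0,"ty": 0.028,"tz": -0.003,"twist": 0,"gripper": 0.2},{"tx": 0,"ty": 0.039,"tz": -0.003,"twist": 0,"gripper": 0.2},{"tx": 0,"ty": 0.039,"tz": -0.003,"twist": 0,"gripper": 0.2},{"tx": 0,"ty": 0.039,"tz": -0.003,"twist": 0,"gripper": 0.2},{"tx": 0,"ty": 0.039,"tz": -0.003,"twist": 0,"gripper": 0.38},{"tx": 0,"ty": 0.039,"tz": -0.003,"twist": 0,"gripper": 0.5},{"tx": 0,"ty": 0.039,"tz": -0.003,"twist": 0,"gripper": 0.5},{"tx": 0,"ty": 0.039,"tz": -0.003,"twist": 0,"gripper": 0.5},{"tx": 0,"ty": 0.039,"tz": -0.003,"twist": 0,"gripper": 0.5},{"tx": 0,"ty": 0,"tz": -0.003,"twist": 0,"gripper": 0.5},{"tx": 0,"ty": -0.06,"tz": -0.003,"twist": 0,"gripper": 0.5},{"tx": 0,"ty": -0.14,"tz": -0.003,"twist": 0,"gripper": 0.5},{"tx": 0,"ty": -0.14,"tz": -0.003,"twist": 0,"gripper": 0.5}]'

```text
time: 14.45
position: [0.6457, 0.1014, 0.2041]
ee_rot: [-0.317, 2.046, -2.045]
force: [0.4, -0.3, 0.3]
width: 0.046
```

```bash
python3 -c "
from h import *
print(state()['force'])
go(.456,.067,.15,48)
cv2.imwrite('pics/w8.png',camera('wrist'))"
```

```text
[ 0.37422034 -0.30387834  0.28590481]
t=14.45 now [0.6457 0.1014 0.2041] yaw 18.2 w 0.0460 | tx 0.3829 ty 0.1043 tz -0.0535 twist -0.993 rows 4.0
```

View pics/w8.png

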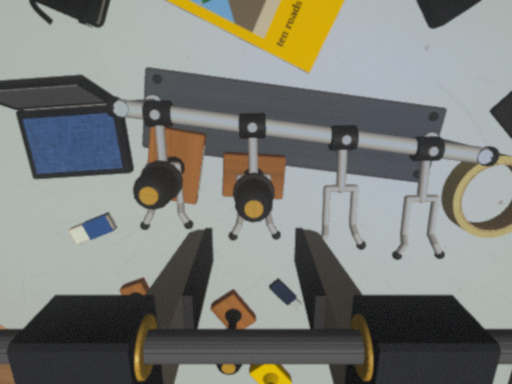

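stamp_large hangs in hook_2, with its knob at (254,200). Next is stamp_medium (C).

step_arm --deltas '[{"tx": 0.383,"ty": 0,"tz": -0.053,"twist": -0.99,"gripper": 0.65},{"tx": 0.383,"ty": 0,"tz": -0.053,"twist": -0.99,"gripper": 0.65},{"tx": 0.383,"ty": 0.1,"tz": -0.053,"twist": -0.99,"gripper": 0.65},{"tx": 0.383,"ty": 0.1,"tz": -0.053,"twist": -0.99,"gripper": 0.65},{"tx": 0.383,"ty": 0.1,"tz": -0.053,"twist": -0.99,"gripper": 0.65},{"tx": 0.383,"ty": 0.1,"tz": -0.053,"twist": -0.99,"gripper": 0.65},{"tx": 0.383,"ty": 0.1,"tz": -0.053,"twist": -0.99,"gripper": 0.65},{"tx": 0.383,"ty": 0.1,"tz": -0.053,"twist": -0.99,"gripper": 0.65}]'

```text
time: 15.3
position: [0.4541, 0.0661, 0.1487]
ee_rot: [-0.765, 1.726, -1.726]
force: [1.0, 0.2, 0.3]
width: 0.0599
```

```bash
python3 -c "
from h import *
go(.456,.067,.068,48)"
```

```text
t=15.30 now [0.4541 0.0661 0.1487] yaw 47.9 w 0.0599 | tx -0.0036 ty 0.1613 tz 0.0016 twist -0.003 rows 1.6
```

step_arm --deltas '[{"tx": -0.003,"ty": 0.06,"tz": 0.001,"twist": 0,"gripper": 0.65},{"tx": -0.003,"ty": 0.12,"tz": 0.001,"twist": 0,"gripper": 0.65},{"tx": -0.003,"ty": 0.15,"tz": 0.001,"twist": 0,"gripper": 0.65},{"tx": -0.003,"ty": 0.161,"tz": 0.001,"twist": 0,"gripper": 0.65},{"tx": -0.003,"ty": 0.161,"tz": 0.001,"twist": 0,"gripper": 0.65},{"tx": -0.003,"ty": 0.161,"tz": 0.001,"twist": 0,"gripper": 0.4},{"tx": -0.003,"ty": 0.161,"tz": 0.001,"twist": 0,"gripper": 0.3},{"tx": -0.003,"ty": 0.161,"tz": 0.001,"twist": 0,"gripper": 0.2},{"tx": -0.003,"ty": 0.161,"tz": 0.001,"twist": 0,"gripper": 0.2},{"tx": -0.003,"ty": 0.161,"tz": 0.001,"twist": 0,"gripper": 0.2},{"tx": -0.003,"ty": 0.161,"tz": 0.001,"twist": 0,"gripper": 0.2},{"tx": -0.003,"ty": 0.161,"tz": 0.001,"twist": 0,"gripper": 0.2}]'

```text
time: 16.5
position: [0.454, 0.0663, 0.068]
ee_rot: [-0.766, 1.726, -1.727]
force: [0.1, -0.6, 5.0]
width: 0.0293
```

```bash
python3 -c "
from h import *
go(*out(3,.11),.2,18)"
```

```text
t=16.50 now [0.454  0.0663 0.068 ] yaw 47.9 w 0.0293 | tx -0.0262 ty -0.2639 tz 0.2486 twist 0.997 rows 3.6
```

step_arm --deltas '[{"tx": 0,"ty": -0.1,"tz": 0,"twist": 0,"gripper": 0.2},{"tx": 0,"ty": -0.2,"tz": 0,"twist": 0,"gripper": 0.2},{"tx": 0,"ty": -0.264,"tz": 0,"twist": 0,"gripper": 0.2},{"tx": -0.02,"ty": -0.264,"tz": 0.08,"twist": 0.25,"gripper": 0.2},{"tx": -0.026,"ty": -0.264,"tz": 0.16,"twist": 0.5,"gripper": 0.2},{"tx": -0.026,"ty": -0.264,"tz": 0.22,"twist": 0.75,"gripper": 0.2},{"tx": -0.026,"ty": -0.264,"tz": 0.249,"twist": 0.995,"gripper": 0.2},{"tx": -0.026,"ty": -0.264,"tz": 0.249,"twist": 0.995,"gripper": 0.2},{"tx": -0.026,"ty": -0.264,"tz": 0.249,"twist": 0.995,"gripper": 0.2},{"tx": -0.026,"ty": -0.264,"tz": 0.249,"twist": 0.995,"gripper": 0.2}]'

```text
time: 17.5
position: [0.5536, -0.0062, 0.1993]
ee_rot: [-0.331, 2.05, -2.049]
force: [0.4, 0.2, -0.4]
width: 0.0292
```

```bash
python3 -c "
from h import *
go(*out(3,.003),.128,18.3)
cv2.imwrite('pics/w9.png',camera('wrist'))"
```

```text
t=17.50 now [ 0.5536 -0.0062  0.1993] yaw 18.3 w 0.0292 | tx -0.2159 ty 0.1424 tz 0.0041 twist -0.000 rows 2.6
```

View pics/w9.png

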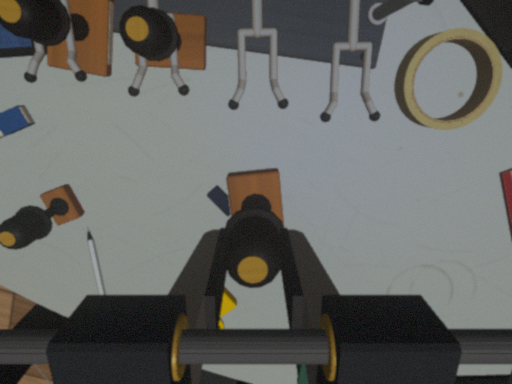

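stamp_medium is held straight, and hook_3's mid-line at column 258 is about 2 mm to the right, which matches the plan.

step_arm --deltas '[{"tx": 0,"ty": 0.08,"tz": 0.004,"twist": 0,"gripper": 0.2},{"tx": 0,"ty": 0.142,"tz": 0.004,"twist": 0,"gripper": 0.2},{"tx": 0,"ty": 0.142,"tz": 0.004,"twist": 0,"gripper": 0.2},{"tx": -0.05,"ty": 0.142,"tz": 0.004,"twist": 0,"gripper": 0.2},{"tx": -0.09,"ty": 0.142,"tz": 0.004,"twist": 0,"gripper": 0.2},{"tx": -0.13,"ty": 0.142,"tz": 0.004,"twist": 0,"gripper": 0.2},{"tx": -0.17,"ty": 0.142,"tz": 0.004,"twist": 0,"gripper": 0.2},{"tx": -0.2,"ty": 0.142,"tz": 0.004,"twist": 0,"gripper": 0.2},{"tx": -0.216,"ty": 0.142,"tz": 0.004,"twist": 0,"gripper": 0.2},{"tx": -0.216,"ty": 0.142,"tz": 0.004,"twist": 0,"gripper": 0.2},{"tx": -0.216,"ty": 0.142,"tz": 0.004,"twist": 0,"gripper": 0.2},{"tx": -0.216,"ty": 0.142,"tz": 0.004,"twist": 0,"gripper": 0.2}]'

```text
time: 18.75
position: [0.6572, 0.0238, 0.1289]
ee_rot: [-0.327, 2.051, -2.052]
force: [-0.3, -0.3, -1.2]
width: 0.0288
```

```bash
python3 -c "
from h import *
print(state()['force'])
go(*out(3,.003),.1085,18.3)"
```

```text
[-0.33954679 -0.31438972 -1.21633301]
t=18.75 now [0.6572 0.0238 0.1289] yaw 18.1 w 0.0288 | tx -0.0002 ty 0.0407 tz -0.0042 twist -0.008 rows 0.4
```

step_arm --deltas '[{"tx": 0,"ty": 0.015,"tz": -0.003,"twist": 0,"gripper": 0.2},{"tx": 0,"ty": 0.028,"tz": -0.003,"twist": 0,"gripper": 0.2},{"tx": 0,"ty": 0.04,"tz": -0.003,"twist": 0,"gripper": 0.2},{"tx": 0,"ty": 0.04,"tz": -0.003,"twist": 0,"gripper": 0.2},{"tx": 0,"ty": 0.04,"tz": -0.003,"twist": 0,"gripper": 0.2},{"tx": 0,"ty": 0.04,"tz": -0.003,"twist": 0,"gripper": 0.38},{"tx": 0,"ty": 0.04,"tz": -0.003,"twist": 0,"gripper": 0.5},{"tx": 0,"ty": 0.04,"tz": -0.003,"twist": 0,"gripper": 0.5},{"tx": 0,"ty": 0.04,"tz": -0.003,"twist": 0,"gripper": 0.5},{"tx": 0,"ty": 0.04,"tz": -0.003,"twist": 0,"gripper": 0.5},{"tx": 0,"ty": 0,"tz": -0.003,"twist": 0,"gripper": 0.5},{"tx": 0,"ty": -0.06,"tz": -0.003,"twist": 0,"gripper": 0.5},{"tx": 0,"ty": -0.14,"tz": -0.003,"twist": 0,"gripper": 0.5},{"tx": 0,"ty": -0.14,"tz": -0.003,"twist": 0,"gripper": 0.5}]'

```text
time: 20.15
position: [0.6609, 0.0263, 0.2048]
ee_rot: [-0.315, 2.046, -2.048]
force: [-0.4, 0.4, 0.2]
width: 0.0458
```

```bash
python3 -c "
from h import *
print(state()['force'])
go(.4412,.1873,.15,40)"
```

```text
[-0.37245187  0.35138521  0.20705513]
t=20.15 now [0.6609 0.0263 0.2048] yaw 18.1 w 0.0458 | tx 0.3189 ty 0.1052 tz -0.4427 twist -0.731 rows 5.6
```

step_arm --deltas '[{"tx": 0.318,"ty": 0,"tz": -0.442,"twist": -0.73,"gripper": 0.65},{"tx": 0.318,"ty": 0,"tz": -0.442,"twist": -0.73,"gripper": 0.65},{"tx": 0.318,"ty": 0,"tz": -0.442,"twist": -0.73,"gripper": 0.65},{"tx": 0.318,"ty": 0,"tz": -0.442,"twist": -0.73,"gripper": 0.65},{"tx": 0.318,"ty": 0.1,"tz": -0.442,"twist": -0.73,"gripper": 0.65},{"tx": 0.318,"ty": 0.1,"tz": -0.442,"twist": -0.73,"gripper": 0.65},{"tx": 0.318,"ty": 0.1,"tz": -0.442,"twist": -0.73,"gripper": 0.65},{"tx": 0.318,"ty": 0.1,"tz": -0.442,"twist": -0.73,"gripper": 0.65},{"tx": 0.318,"ty": 0.1,"tz": -0.442,"twist": -0.73,"gripper": 0.65},{"tx": 0.318,"ty": 0.1,"tz": -0.442,"twist": -0.73,"gripper": 0.65}]'

```text
time: 21.15
position: [0.4392, 0.1858, 0.1491]
ee_rot: [-0.657, 1.818, -1.818]
force: [-0.1, -0.4, -0.2]
width: 0.0594
```

```bash
python3 -c "
from h import *
go(.4412,.1873,.068,40)"
```

```text
t=21.15 now [0.4392 0.1858 0.1491] yaw 39.8 w 0.0594 | tx -0.0048 ty 0.1622 tz 0.0001 twist -0.005 rows 1.6
```

step_arm --deltas '[{"tx": -0.004,"ty": 0.06,"tz": 0,"twist": 0,"gripper": 0.65},{"tx": -0.004,"ty": 0.12,"tz": 0,"twist": 0,"gripper": 0.65},{"tx": -0.004,"ty": 0.15,"tz": 0,"twist": 0,"gripper": 0.65},{"tx": -0.004,"ty": 0.162,"tz": 0,"twist": 0,"gripper": 0.65},{"tx": -0.004,"ty": 0.162,"tz": 0,"twist": 0,"gripper": 0.65},{"tx": -0.004,"ty": 0.162,"tz": 0,"twist": 0,"gripper": 0.4},{"tx": -0.004,"ty": 0.162,"tz": 0,"twist": 0,"gripper": 0.3},{"tx": -0.004,"ty": 0.162,"tz": 0,"twist": 0,"gripper": 0.2},{"tx": -0.004,"ty": 0.162,"tz": 0,"twist": 0,"gripper": 0.2},{"tx": -0.004,"ty": 0.162,"tz": 0,"twist": 0,"gripper": 0.2},{"tx": -0.004,"ty": 0.162,"tz": 0,"twist": 0,"gripper": 0.2},{"tx": -0.004,"ty": 0.162,"tz": 0,"twist": 0,"gripper": 0.2}]'

```text
time: 22.35
position: [0.4397, 0.1878, 0.068]
ee_rot: [-0.66, 1.817, -1.817]
force: [-0.9, -0.7, 5.9]
width: 0.0291
```

```bash
python3 -c "
from h import *
go(*out(4,.115),.2,18)"
```

```text
t=22.35 now [0.4397 0.1878 0.068 ] yaw 40.0 w 0.0291 | tx 0.1536 ty -0.2639 tz 0.5694 twist 0.732 rows 6.5
```

step_arm --deltas '[{"tx": 0,"ty": -0.1,"tz": 0,"twist": 0,"gripper": 0.2},{"tx": 0,"ty": -0.2,"tz": 0,"twist": 0,"gripper": 0.2},{"tx": 0,"ty": -0.264,"tz": 0,"twist": 0,"gripper": 0.2},{"tx": 0.022,"ty": -0.264,"tz": 0.08,"twist": 0.2,"gripper": 0.2},{"tx": 0.044,"ty": -0.264,"tz": 0.16,"twist": 0.4,"gripper": 0.2},{"tx": 0.066,"ty": -0.264,"tz": 0.24,"twist": 0.6,"gripper": 0.2},{"tx": 0.088,"ty": -0.264,"tz": 0.32,"twist": 0.72,"gripper": 0.2},{"tx": 0.11,"ty": -0.264,"tz": 0.4,"twist": 0.72,"gripper": 0.2},{"tx": 0.13,"ty": -0.264,"tz": 0.48,"twist": 0.72,"gripper": 0.2},{"tx": 0.148,"ty": -0.264,"tz": 0.55,"twist": 0.72,"gripper": 0.2},{"tx": 0.154,"ty": -0.264,"tz": 0.57,"twist": 0.72,"gripper": 0.2},{"tx": 0.154,"ty": -0.264,"tz": 0.57,"twist": 0.72,"gripper": 0.2},{"tx": 0.154,"ty": -0.264,"tz": 0.57,"twist": 0.72,"gripper": 0.2},{"tx": 0.154,"ty": -0.264,"tz": 0.57,"twist": 0.72,"gripper": 0.2}]'

```text
time: 23.75
position: [0.5628, -0.0781, 0.1995]
ee_rot: [-0.334, 2.047, -2.046]
force: [-0.5, -0.2, 0.1]
width: 0.0292
```

```bash
python3 -c "
from h import *
go(*out(4,.003),.128,18.3)
cv2.imwrite('pics/w10.png',camera('wrist'))"
```

```text
t=23.75 now [ 0.5628 -0.0781  0.1995] yaw 18.5 w 0.0292 | tx -0.2246 ty 0.1430 tz 0.0059 twist 0.008 rows 2.7
```

View pics/w10.png

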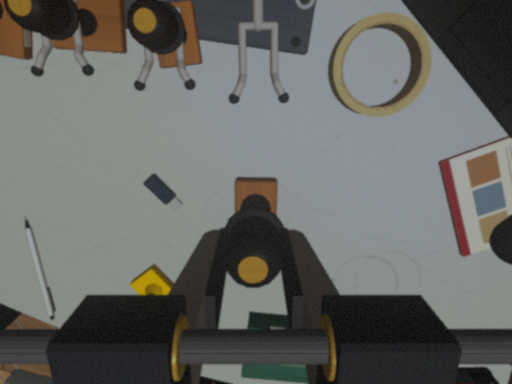

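stamp_small is held straight, and hook_4's tips at (233,99) and (283,98) sit about 2 mm to the right. I'll insert it.

step_arm --deltas '[{"tx": 0,"ty": 0.08,"tz": 0.005,"twist": 0,"gripper": 0.2},{"tx": 0,"ty": 0.143,"tz": 0.005,"twist": 0,"gripper": 0.2},{"tx": 0,"ty": 0.143,"tz": 0.005,"twist": 0,"gripper": 0.2},{"tx": -0.05,"ty": 0.143,"tz": 0.005,"twist": 0,"gripper": 0.2},{"tx": -0.09,"ty": 0.143,"tz": 0.005,"twist": 0,"gripper": 0.2},{"tx": -0.13,"ty": 0.143,"tz": 0.005,"twist": 0,"gripper": 0.2},{"tx": -0.17,"ty": 0.143,"tz": 0.005,"twist": 0,"gripper": 0.2},{"tx": -0.2,"ty": 0.143,"tz": 0.005,"twist": 0,"gripper": 0.2},{"tx": -0.224,"ty": 0.143,"tz": 0.005,"twist": 0,"gripper": 0.2},{"tx": -0.224,"ty": 0.143,"tz": 0.005,"twist": 0,"gripper": 0.2},{"tx": -0.224,"ty": 0.143,"tz": 0.005,"twist": 0,"gripper": 0.2},{"tx": -0.224,"ty": 0.143,"tz": 0.005,"twist": 0,"gripper": 0.2}]'

```text
time: 25.0
position: [0.6697, -0.0477, 0.1284]
ee_rot: [-0.331, 2.048, -2.049]
force: [0.0, -0.6, -0.4]
width: 0.029
```

```bash
python3 -c "
from h import *
print(state()['force'])
go(*out(4,.003),.1085,18.3)"
```

```text
[ 0.01395436 -0.58574853 -0.39554172]
t=25.00 now [ 0.6697 -0.0477  0.1284] yaw 18.4 w 0.0290 | tx -0.0024 ty 0.0397 tz -0.0047 twist 0.002 rows 0.4
```

step_arm --deltas '[{"tx": -0.001,"ty": 0.015,"tz": -0.004,"twist": 0,"gripper": 0.2},{"tx": -0.001,"ty": 0.028,"tz": -0.004,"twist": 0,"gripper": 0.2},{"tx": -0.001,"ty": 0.039,"tz": -0.004,"twist": 0,"gripper": 0.2},{"tx": -0.001,"ty": 0.039,"tz": -0.004,"twist": 0,"gripper": 0.2},{"tx": -0.001,"ty": 0.039,"tz": -0.004,"twist": 0,"gripper": 0.2},{"tx": -0.001,"ty": 0.039,"tz": -0.004,"twist": 0,"gripper": 0.38},{"tx": -0.001,"ty": 0.039,"tz": -0.004,"twist": 0,"gripper": 0.5},{"tx": -0.001,"ty": 0.039,"tz": -0.004,"twist": 0,"gripper": 0.5},{"tx": -0.001,"ty": 0.039,"tz": -0.004,"twist": 0,"gripper": 0.5},{"tx": -0.001,"ty": 0.039,"tz": -0.004,"twist": 0,"gripper": 0.5},{"tx": -0.001,"ty": 0,"tz": -0.004,"twist": 0,"gripper": 0.5},{"tx": -0.001,"ty": -0.06,"tz": -0.004,"twist": 0,"gripper": 0.5},{"tx": -0.001,"ty": -0.16,"tz": -0.004,"twist": 0,"gripper": 0.5},{"tx": -0.001,"ty": -0.2,"tz": -0.004,"twist": 0,"gripper": 0.5},{"tx": 0.2,"ty": -0.2,"tz": 0.1,"twist": 0,"gripper": 0.5},{"tx": 0.4,"ty": -0.2,"tz": 0.2,"twist": 0,"gripper": 0.5},{"tx": 0.4,"ty": -0.2,"tz": 0.2,"twist": 0,"gripper": 0.5},{"tx": 0.4,"ty": -0.2,"tz": 0.2,"twist": 0,"gripper": 0.5},{"tx": 0.4,"ty": -0.2,"tz": 0.2,"twist": 0,"gripper": 0.5},{"tx": 0.4,"ty": -0.2,"tz": 0.2,"twist": 0,"gripper": 0.5}]'

```text
time: 27.0
position: [0.5093, -0.2093, 0.2284]
ee_rot: [-0.326, 2.051, -2.055]
force: [-0.2, -0.5, 0.4]
width: 0.0461
```

Run:
```python
from h import *
s=state();print(s['time'],s['position'],s['force'],abs(s['qvel']).max())
a=cv2.resize(camera('scene')[110:260,230:430],None,fx=3,fy=3,interpolation=cv2.INTER_CUBIC)[:300]
im=camera('top');b=cv2.resize(im[85:185,170:370],(600,300),interpolation=cv2.INTER_CUBIC)
cv2.imwrite('pics/f1.png',np.vstack([a,b]))
m=camera_model('top')
h=cv2.cvtColor(im,cv2.COLOR_BGR2HSV).astype(int)
for i in HK:
    p=proj(m,[*HK[i],.139])[0];u,v=p.astype(int);r=8
    w=h[v-r:v+r+1,u-r:u+r+1]
    t=np.argwhere((w[...,0]>8)&(w[...,0]<30)&(w[...,1]>90)&(w[...,2]>70))[:,::-1]
    if len(t): q=world(m,t.mean(0)+[u-r,v-r],.139)[0];print(i,len(t),q[:2],'err mm',(q[:2]-HK[i])*1000)
```

```text
27.0 [ 0.50926216 -0.20926288  0.22837025] [-0.19572243 -0.51359347  0.40620921] 0.05763410374475128
1 159 [0.63577703 0.17922514] err mm [5.27703229 2.02513798]
2 89 [0.64302802 0.09791731] err mm [-1.97198364 -3.38268539]
3 54 [0.65826857 0.03006357] err mm [-1.23142973  3.36356742]
4 39 [ 0.66902803 -0.04516035] err mm [-3.97197364 -0.96035247]
```

View pics/f1.png

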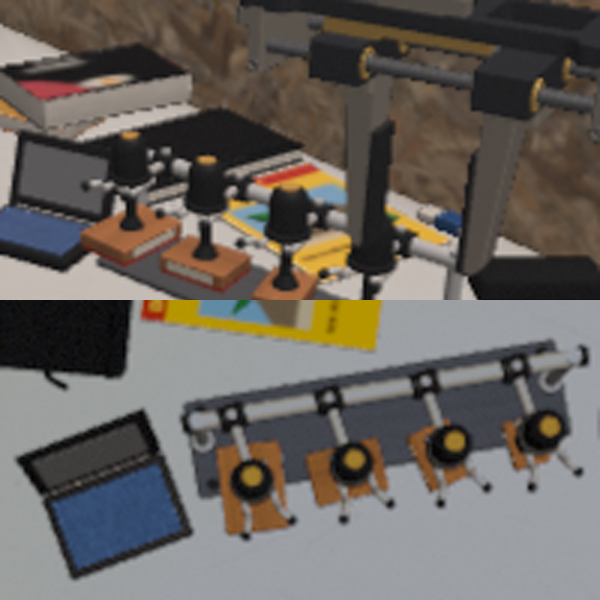

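All four stamps hang in order. Tan tops in the top-view crop are at (250,475), (354,461), (456,441) and (543,427). The gripper partly hides hook_4 in the scene view, so I'll back off and check tilt and stillness.

step_arm --deltas '[{"tx": 0,"ty": 0,"tz": 0.2,"twist": 0,"gripper": 0.5},{"tx": 0,"ty": 0,"tz": 0.4,"twist": 0,"gripper": 0.5},{"tx": 0,"ty": 0,"tz": 0.4,"twist": 0,"gripper": 0.5},{"tx": 0,"ty": 0,"tz": 0.4,"twist": 0,"gripper": 0.5},{"tx": 0,"ty": 0,"tz": 0.4,"twist": 0,"gripper": 0.5},{"tx": 0,"ty": 0,"tz": 0.4,"twist": 0,"gripper": 0.5},{"tx": 0,"ty": 0,"tz": 0.4,"twist": 0,"gripper": 0.5},{"tx": 0,"ty": 0,"tz": 0.4,"twist": 0,"gripper": 0.5},{"tx": 0,"ty": 0,"tz": 0.4,"twist": 0,"gripper": 0.5},{"tx": 0,"ty": 0,"tz": 0.4,"twist": 0,"gripper": 0.5}]'

```text
time: 28.1
position: [0.5754, -0.3942, 0.2287]
ee_rot: [-0.332, 2.047, -2.048]
force: [-0.2, 0.1, 0.0]
width: 0.046
```

Run:
```python
from h import *
s=state();print(s['time'],s['position'],s['force'])
m=camera_model('top')
for i,p in zip(HK,[(250,475),(354,461),(456,441),(543,427)]):
    q=world(m,np.array([p[0]/3+170-.33,(p[1]-300)/3+85-.33]),.139)[0][:2];print(i,q,'top-hook mm',(q-HK[i])*1000)
i1=camera('scene');t1=camera('top')
for _ in range(6): camera('top')
i2=camera('scene');t2=camera('top')
print('frame diff',[cv2.GaussianBlur(cv2.absdiff(a,b),(5,5),0)[y0:y1,x0:x1].max() for a,b,y0,y1,x0,x1 in((i1,i2,110,270,230,430),(t1,t2,85,185,170,370))])
ms=camera_model('scene');c=i2.copy();S=4
c=cv2.resize(i2[135:270,235:415],None,fx=S,fy=S,interpolation=cv2.INTER_CUBIC)
for i in HK:
    a,b=(proj(ms,[[*HK[i],.139],[*HK[i],.05]])-[235,135])*S
    cv2.line(c,tuple(int(x) for x in a),tuple(int(x) for x in b),(0,255,0),1)
cv2.imwrite('pics/f2.png',c)
```

```text
28.1 [ 0.57541779 -0.39418792  0.2287061 ] [-0.16759357  0.10338817  0.02591476]
1 [0.62800332 0.17890498] top-hook mm [-2.49667709  1.70497927]
2 [0.64004236 0.10090852] top-hook mm [-4.95764404 -0.39148   ]
3 [0.65655216 0.0247031 ] top-hook mm [-2.94783842 -1.99690199]
4 [ 0.6682928 -0.0401806] top-hook mm [-4.70720186  4.01939838]
frame diff [np.uint8(3), np.uint8(6)]
```

View pics/f2.png

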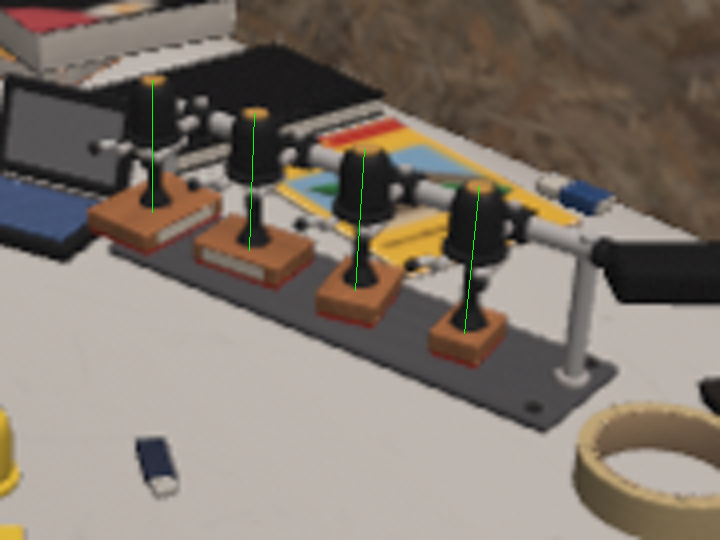

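All four stamps line up with the predicted vertical axes (green lines), and they are still and clear of the gripper. I'll hand in.

```bash
python3 -c "
from station import *
print(sign_off())"
```

```text
the job is handed in; nothing more can be done
None
```

I hung all four black stamps by their collars, in size order from the ink pad at the left (+y) end: largest in hook_1, then large, medium and smallest in hook_4. I handed the job in at about 29 s of the 112 s allowed. `sign_off()` gives no verdict, so these are my own last checks:

- **Position:** each knob top was within about 6 mm of its hook in plan, against a limit of 15 mm. An earlier automatic measurement gave similar errors (up to about 6 mm). I trust it less, because brown mount pixels got mixed into the knob colour.
- **Upright:** in the scene view, all four stamps line up with the predicted vertical axes at hanging height.
- **Still:** pictures about 0.4 s apart showed no motion above image noise.
- **Clear:** the gripper is empty and well away from the rack, with no force on it. The ink pad never came near the arm and looks unmoved.

**Disagreements:**
- **Camera offset:** the top and wrist cameras placed the hooks about 3 mm apart in x; I used values in between.
- **Fork angle:** the forks point about 18° off the x axis while the rail runs at about 11°, so I inserted along the forks.
- **Refused moves:** the first two move calls were refused because their rows were incomplete. Nothing moved.

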